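# Dust out a bisque cup and hold it up in the glazing tongs

## Robot

A 6-joint arm with a two-finger parallel gripper is mounted at the origin on the work surface. World frame = base frame: x ahead of the robot, y to its left, z up, the work surface at z = 0. Lengths are in m, angles in degrees, forces in N, time in s.
With the tool pointing down it reaches from about 0.325 to 0.85 m from the base axis. Payload 15.5 kg.
Tool frame: the origin (TCP) lies midway between the tips of the shut fingers; the grasp point (between the pads) lies 19 mm behind it; y points along the fingers, x is the direction in which the jaws open and shut, and the axes are right-handed (so a half turn about y gives the same grasp; the last joint's range is limited). The gripper opens to 91 mm and grips with 3 to 60 N. Pads are 32 mm wide; open, the fingers measure 118 mm over their backs; the gripper's body (76 mm by 178 mm) begins 60 mm behind the grasp point.
Start: joints at [60.132, 28.281, 77.091, -0, 74.628, -5.472], TCP at [0.258, 0.569, 0.214] pointing down, gripper open.
Joint ranges: [-166.48, 166.48], [-47.26, 123.95], [12.59, 153.08], [-70.14, 250.14], [6.76, 159.57], [-176.63, 176.63]. Speed limits (degrees/s): [108.29, 108.29, 147.25, 172.46, 172.46, 172.46].

## Interface

Orientations are given as a 3x3 rotation matrix whose columns are the frame's x, y, z axes.
In Python, from bench import ctrl gives the robot as it stands. The module is installed in compiled form; this text tells all that it offers. Calls block until the motion is done:
- ctrl.goto(position, orientation): joint-space move of the TCP to a pose.
- ctrl.move_l(position, vel=0.15, ori=None, contact_N=None): straight line of the TCP; ori=None keeps the orientation; vel is the mean speed in m/s. With contact_N (N) it stops when the force on the tool has changed by that much, and returns True; else False.
- ctrl.movej(angles): joint-space move.
- ctrl.command_gripper(opening): opening from 0.0 (shut) to 1.0 (fully open); the grip force is fixed at half the most; returns when the fingers have stopped.
- ctrl.sleep(seconds).
- ctrl.ik(position, orientation): joint angles nearest the present ones, or None.
- ctrl.read_camera(name): name is "scene" or "top"; returns the picture (384x512x3 uint8, blue, green, red); there is no depth.
- ctrl.camera_params(name): a dict with "fx", "fy", "cx", "cy" (pixels), "pose" (4x4, takes a point from camera to world coordinates). Camera axes: x right, y up, looking along -z (the intrinsics and any distortion apply to the point x, -y, -z); pixel columns grow to the right and rows downward; lengths in m; the calibration is good to about 2 mm. A picture is of the moment at which its call begins. camera_params takes no time and is no camera call.
A pose or a line that the arm cannot do raises ctrl.MotionError and nothing moves.
- ctrl.sign_off(): hands the job in, once; it reports no verdict.
Readings, each from a call of its own:
- ctrl.current_t(): time.
- ctrl.current_q(): joint angles.
- ctrl.current_dq(): joint speeds.
- ctrl.current_effort(): joint torques, N m.
- ctrl.current_tool_pos(): TCP position.
- ctrl.current_eef_rot(): TCP orientation.
- ctrl.current_contact_force(): force on the tool from outside, world axes, zero at the start.
- ctrl.current_wrist_torque(): the same for the moment, N m.
- ctrl.current_grip_width(): opening from 0.0 (shut) to 1.0 (fully open).
Only numpy, scipy, OpenCV 4.12 (cv2) and the standard library are available. Lean on these libraries where they do the work, as an engineer would, in place of code of your own. Each camera call takes 0.05 s, during which the arm holds its last target. There are 200 camera calls.

## Task

Get the small bisque cup ready for glaze dipping: take the long brush from its wooden stand, brush up and down inside the cup twice (each time right to the bottom and back up to the rim), and put the brush back in its stand. Then pick up the tongs from their rest, close their jaws around the outside of the cup, and lift it upright to at least 10 cm above the bench, touching the cup with the tools only, never with the fingers. Do not tip the cup over or disturb the bowl and the vase; finish still holding the cup up, still, in the squeezed tongs.

Things in the scene. Friction and masses are not known exactly. Their poses are not given: they have to be found in the camera images.
- cup: Small straight-sided cup of pale unglazed fired clay, no handle, open at the top: outside diameter 42 mm, height 62 mm, wall 4 mm (inside diameter 34 mm), floor 6 mm thick; about 65 g. Stands loose on the bench near the middle. Origin: centre of its underside, z up along its axis.
- brush: Round long brush, 170 mm, 50 g, upright in the stand's hole, bristles down. From the lower end: bristles diameter 24 mm, 55 mm long (stiff); steel ferrule diameter 19 mm, 20 mm long; round wooden handle diameter 14 mm, from 75 to 170 mm. Origin: centre of the lower end of the bristles, z along the brush to the handle end. Good grip: 145 mm above the origin.
- stand: Wooden block fixed to the bench, 80 x 80 mm, 60 mm high, with one round blind hole (diameter 32 mm, 40 mm deep, floor 20 mm above the bench) in the middle of its top. Holds the brush. To the left or the right; the tongs' rest is on the other side. Origin: centre of its underside, on the hole's axis.
- rest: Low wooden tongs rest fixed to the bench: board 180 x 80 x 6 mm with two cross rails, 15 mm wide, tops 25 mm above the bench, centred at x = -70 and +65 mm. The tongs lie along its x on the rails, grip point about over its origin, so fingers can go down on both sides between the rails. Origin: centre of its underside.
- tongs: Steel spring tongs, 250 mm long, 120 g, lying loose on the rest, jaws pointing roughly away from the robot. Two arms hinge at the rear, move alike and are sprung open; squeezing the handle plates closes the jaws. Origin: between the hinges, on the underside; x along the middle line to the jaws, z up. Handle plates: x = 50 to 150 mm, 18 mm high.
- tongs_grip (a point): Where to grip: on the middle line, tongs x = 100 mm, 9 mm above the underside. Here the plates measure 56 mm over their outsides when open, 45 mm (parallel) when closed on the cup. The spring resists with 10 N open, 12 N on the cup: squeezed only to 52 or 53 mm, the tongs can be carried with the jaws still open. 30 to 40 N here presses the cup with 8 to 13 N.
- tongs_jaws (a point): Point midway between the jaws, tongs x = 220 mm, 12 mm above the underside: the cup's axis belongs here. Each jaw is a shallow V of two plates, 24 mm high (0 to 24 mm above the underside), x = 204 to 236 mm; about 66 mm between them when open, 80 mm over their outsides. Nothing joins them above or below: open jaws can be lowered over the cup.
- jaw_left (a joint): Angle by which each tongs arm is closed (rad): 0 fully open, about 0.055 on the cup, 0.085 fully shut.
- bowl: Bystander: shallow bowl of the same unglazed clay, diameter 100 mm, 45 mm high, beyond the cup to one side. Origin: centre of its underside.
- vase: Bystander: small round-bellied vase of the same clay with a narrow neck, largest diameter 64 mm, 105 mm high, beyond the cup on the other side. Origin: centre of its underside.
Not all that is in view belongs to the job. Leave any pink or turquoise look-alike of the rest alone.

How it is judged (in metres and radians):
On the way, in this order (a step that is already met when the one before it is completed fails the run):
1. brush down at the bottom of the cup (horizontal distance between brush and cup below 0.021 m and z of brush in the frame of cup below 0.019 m and contact force between brush and the fingers above 0.5 N and angle between cup's own z axis and vertical below 0.3 rad), for 0.05 s.
2. brush drawn up towards the rim, over or in the mouth (horizontal distance between brush and cup below 0.021 m and z of brush in the frame of cup above 0.035 m and contact force between brush and the fingers above 0.5 N and angle between cup's own z axis and vertical below 0.3 rad), for 0.05 s.
3. brush down at the bottom again (all of step 1), for 0.05 s.
4. brush drawn up again (all of step 2), for 0.05 s.
5. brush back in its stand and let go (horizontal distance between brush and stand below 0.012 m and z of brush in the frame of stand below 0.03 m and angle between brush's own z axis and vertical below 0.3 rad and contact force between brush and the fingers below 0.1 N), for 0.2 s.
At the end, for the whole second after the job is handed in: The cup hangs upright (within 20 degrees) and still in the squeezed tongs, its underside more than 90 mm above the bench, carried by nothing but the tongs, which the fingers grip; the brush stands in the stand's hole (lower end within 10 mm of the hole's floor and 12 mm of its axis), let go (all of step 5 and height (world z) of cup above 0.09 m and angle between cup's own z axis and vertical below 0.35 rad and linear speed of cup below 0.05 m/s and contact force between tongs and cup above 0.5 N and contact force between tongs and the fingers above 2 N and value of joint jaw_left above 0.03 rad and contact force between cup and the arm below 0.1 N and contact force between cup and the fingers below 0.1 N and contact force between cup and stand below 0.1 N and contact force between cup and bowl below 0.1 N and contact force between cup and vase below 0.1 N and contact force between cup and brush below 0.1 N and contact force between cup and rest below 0.1 N); the arm keeps its last pose, push and grip.
It fails at once if the cup is tipped over (more than 35 degrees) (angle between cup's own z axis and vertical above 0.61 rad).
It fails at once if the fingers touch the cup (contact force between cup and the fingers above 0.5 N).
It fails at once if the bowl or the vase is moved by more than 30 mm (distance of any of bowl, vase from where it was at the start of the episode above 0.03 m).
It also fails if it takes over 72 s, if anything falls off the work surface, if the arm or the gripper's body presses on something with over 40 N, if the wrist force passes 120 N, or if a joint passes its speed limit or range.

## Working session

There is one attempt and no reset: what is moved stays moved. The work goes in short steps, each a Python script; the robot and the scene stay as the last script left them, time stands still between calls to the robot, and variables do not carry over. Pictures are saved under pics/ and viewed, about 8 in all and at most 12, crops included, and the job is handed in when it is done.

```bash
mkdir -p pics; python3 - <<'E'
from bench import ctrl
import cv2, numpy as np
for n in ("scene","top"):
    im=ctrl.read_camera(n); cv2.imwrite(f"pics/{n}0.png",im)
    p=ctrl.camera_params(n); print(n,{k:(np.round(v,4).tolist() if k=="pose" else v) for k,v in p.items()})
a=cv2.imread("pics/scene0.png");b=cv2.imread("pics/top0.png")
cv2.imwrite("pics/b_top0.png",cv2.resize(b,(800,600),interpolation=cv2.INTER_CUBIC))
cv2.imwrite("pics/b_scene0.png",cv2.resize(a,(800,600),interpolation=cv2.INTER_CUBIC))
print(ctrl.current_t(),ctrl.current_eef_rot())
E
```

```text
scene {'fx': 348.4279854639187, 'fy': 348.4279854639187, 'cx': 249.12991240980512, 'cy': 187.6457297118295, 'pose': [[0.8355, -0.2935, 0.4646, 0.9638], [0.5494, 0.4268, -0.7184, -0.5778], [0.0125, 0.8554, 0.5178, 0.5483], [0.0, 0.0, 0.0, 1.0]]}
top {'fx': 390.4559252422299, 'fy': 390.4559252422299, 'cx': 251.7199118509989, 'cy': 192.75173234741453, 'pose': [[0.0064, 0.998, -0.0631, 0.4738], [-0.9998, 0.0052, -0.0184, 0.07], [-0.018, 0.0632, 0.9978, 1.345], [0.0, 0.0, 0.0, 1.0]]}
0.1 [[ 4.13056604e-01 -5.61403002e-04 -9.10705181e-01]
 [ 9.10704735e-01 -9.11233061e-04  4.13056963e-01]
 [-1.06175609e-03 -9.99999427e-01  1.34881539e-04]]
```

View pics/b_top0.png

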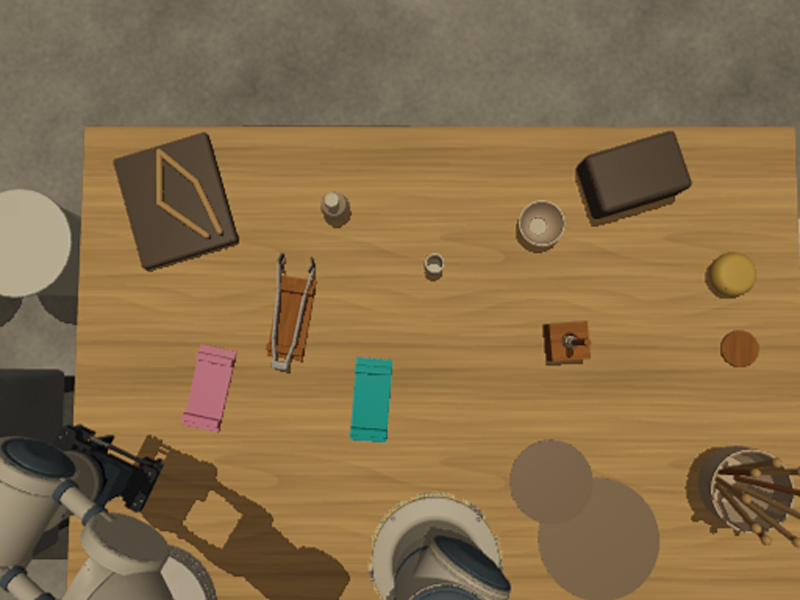

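View pics/b_scene0.png

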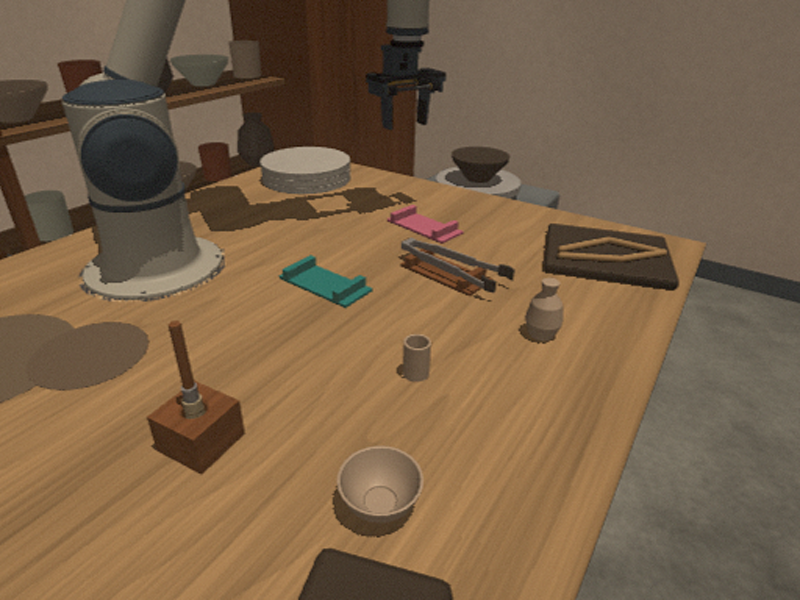

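```bash
cat > h.py <<'E'
from bench import ctrl
import cv2, numpy as np
def unproj(n,u,v,z):
    p=ctrl.camera_params(n);P=np.array(p["pose"])
    d=P[:3,:3]@np.array([(u-p["cx"])/p["fx"],-(v-p["cy"])/p["fy"],-1.]);o=P[:3,3]
    return o+d*(z-o[2])/d[2]
def proj(n,X):
    p=ctrl.camera_params(n);P=np.array(p["pose"]);c=P[:3,:3].T@(np.asarray(X,float)-P[:3,3])
    return np.array([p["cx"]+p["fx"]*c[0]/-c[2],p["cy"]-p["fy"]*c[1]/-c[2]])
def tile(im,u0,v0,w,h,s):
    t=cv2.resize(im[v0:v0+h,u0:u0+w],None,fx=s,fy=s,interpolation=cv2.INTER_CUBIC)
    for u in range((u0+9)//10*10,u0+w,10):
        cv2.line(t,((u-u0)*s+s//2,0),((u-u0)*s+s//2,6),(0,255,255),1)
        if u%20==0: cv2.putText(t,str(u),((u-u0)*s-6,18),0,.38,(0,255,255),1)
    for v in range((v0+9)//10*10,v0+h,10):
        cv2.line(t,(0,(v-v0)*s+s//2),(6,(v-v0)*s+s//2),(0,255,255),1)
        if v%20==0: cv2.putText(t,str(v),(8,(v-v0)*s+s//2+4),0,.38,(0,255,255),1)
    return t
E
python3 - <<'E'
from h import *
b=cv2.imread("pics/top0.png");a=cv2.imread("pics/scene0.png")
T=np.vstack([np.hstack([tile(b,150,155,80,100,5)[:,:],tile(a,245,140,100,125,4)])])
cv2.imwrite("pics/c1.png",T)
T=np.vstack([np.hstack([tile(b,340,195,50,40,8),tile(b,257,150,50,40,8)]),np.hstack([tile(a,88,200,80,56,5),tile(a,237,205,80,56,5)])])
cv2.imwrite("pics/c2.png",T); print(T.shape)
E
```

```text
(600, 800, 3)
```

View pics/c1.png

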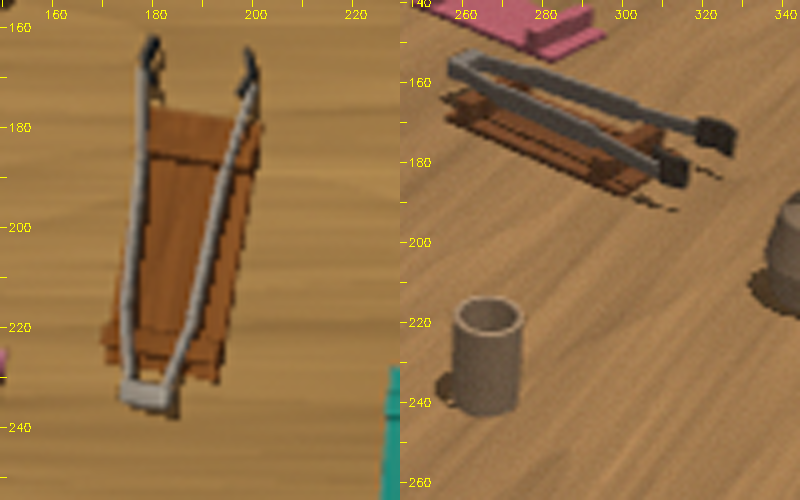

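View pics/c2.png

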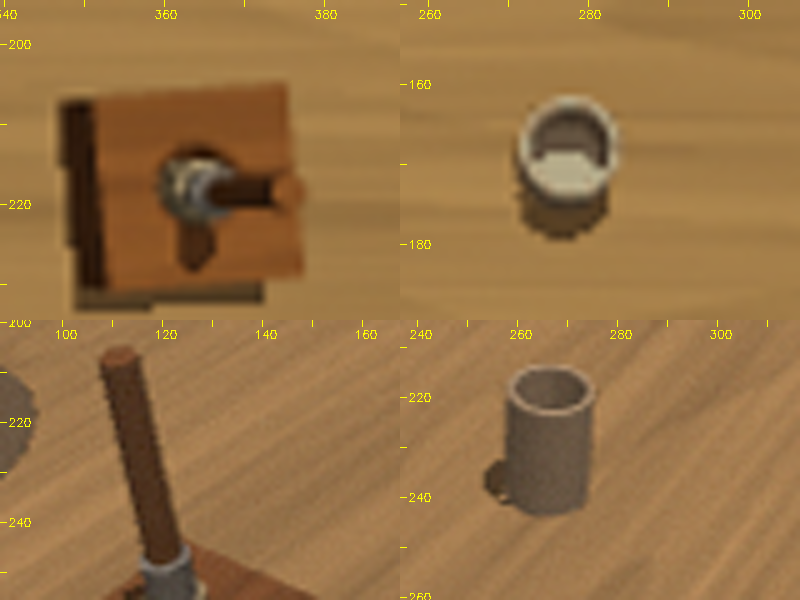

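```bash
python3 - <<'E'
from h import *
pr=lambda n,*a:print(n,np.round(unproj(*a),4))
pr("stand top ctr","top",364.1,217.9,.06)
for c in [(351,206.9),(375.5,204.9),(377.4,229.1),(352.6,230.8)]: pr("  corner","top",*c,.06)
pr("handle end","top",375.6,218.5,.19)
pr("handle end scene","scene",88+120/5-.5,200+(355-320)/5-.5,.19)
pr("cup rim","top",277.5,167.9,.062)
pr("cup rim scene","scene",237+(552-400)/5-.5,200+5+(389-320)/5-.5,.062)
pr("cup rim L","scene",237+(509-400)/5-.5,205+(389-320)/5-.5,.062)
pr("cup rim R","scene",237+(594-400)/5-.5,205+(389-320)/5-.5,.062)
pr("hinge","top",179.3,233.7,.043)
pr("grip","top",183.1,207.5,.043)
pr("jaw tips","top",189.5,163.3,.049)
pr("tipL","top",179.9,162.1,.049);pr("tipR","top",199.1,164.5,.049)
pr("jaws scene","scene",318.25,177.5,.037)
pr("hinge scene","scene",245+73/4-.5,140+57/4-.5,.043)
E
```

```text
stand top ctr [ 0.4746 -0.2741  0.06  ]
  corner [ 0.5103 -0.2318  0.06  ]
  corner [ 0.5173 -0.3117  0.06  ]
  corner [ 0.4385 -0.3168  0.06  ]
  corner [ 0.4324 -0.2363  0.06  ]
handle end [ 0.473  -0.2729  0.19  ]
handle end scene [ 0.4735 -0.2767  0.19  ]
cup rim [0.6376 0.0091 0.062 ]
cup rim scene [0.6386 0.004  0.062 ]
cup rim L [ 0.6218 -0.0074  0.062 ]
cup rim R [0.655  0.0152 0.062 ]
hinge [0.4182 0.3344 0.043 ]
grip [0.5055 0.3232 0.043 ]
jaw tips [0.6536 0.3031 0.049 ]
tipL [0.6575 0.3355 0.049 ]
tipR [0.6496 0.2708 0.049 ]
jaws scene [0.6433 0.2977 0.037 ]
hinge scene [0.4278 0.3317 0.043 ]
```

The tools are identified. In the top image, the steel tongs on the brown wooden rest are at crop (180–199, 162–237). The pink and turquoise rests and the wooden V on the dark board are decoys. The cup is at (277.5, 168), and the stand with the upright brush is at (364, 218). The measured sizes agree with the description, so I'm grasping the brush.

```bash
cat >> h.py <<'E'
def R(az):
    c,s=np.cos(np.radians(az)),np.sin(np.radians(az))
    return np.array([[c,0,-s],[s,0,c],[0,-1,0]])
BR=(0.4737,-0.2747); CUP=(0.638,0.0065)
def snap(name,boxes,s):
    ims={n:ctrl.read_camera(n) for n in {b[0] for b in boxes}}
    for n,im in ims.items(): cv2.imwrite(f"pics/{name}_{n}.png",im)
    cv2.imwrite(f"pics/{name}.png",np.hstack([tile(ims[b[0]],*b[1:],s) for b in boxes]))
def st(): print("t",round(ctrl.current_t(),2),"tcp",np.round(ctrl.current_tool_pos(),4),"F",np.round(ctrl.current_contact_force(),2),"w_mm",round(ctrl.current_grip_width()*91,1))
E
python3 - <<'E'
from h import *
ctrl.goto([*BR,.26],R(-30)); st()
ctrl.move_l([*BR,.146],vel=.12); st()
ctrl.command_gripper(0.0); ctrl.sleep(.2); st()
ctrl.move_l([*BR,.222],vel=.12); st()
ctrl.move_l([*CUP,.222],vel=.2); ctrl.sleep(.3); st()
snap("over",[("top",255,140,50,60),("scene",235,170,50,60)],8)
E
```

```text
t 3.16 tcp [ 0.474  -0.2742  0.26  ] F [-0.57  0.03  1.14] w_mm 91.1
t 4.26 tcp [ 0.4741 -0.2749  0.1466] F [-0.96  0.01  0.19] w_mm 91.1
t 5.62 tcp [ 0.4737 -0.2747  0.146 ] F [ 0.09  0.22 -0.23] w_mm 13.9
t 6.41 tcp [ 0.4734 -0.2745  0.2214] F [-0.62  0.01 -1.18] w_mm 13.5
t 8.48 tcp [0.6379 0.0062 0.222 ] F [-0.19  0.77  0.34] w_mm 13.7
```

View pics/over.png

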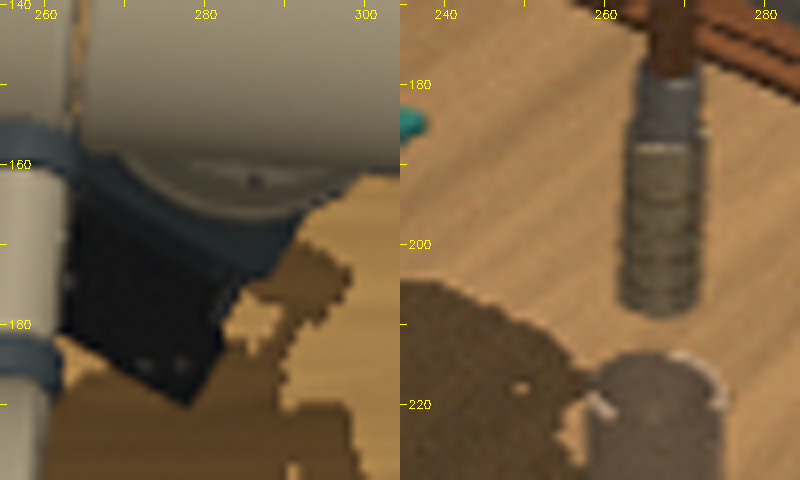

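```bash
python3 - <<'E'
from h import *
print(unproj("scene",267.0,206.6,.096),unproj("scene",266.9,218.3,.062),proj("scene",[*CUP,.096]),proj("scene",[*CUP,.062]))
E
```

```text
[0.63818599 0.00255622 0.096     ] [0.63857898 0.00403175 0.062     ] [267.80543271 205.77943417] [267.22524803 217.70596113]
```

In the scene view the brush tip projects within about 2 mm of the cup axis (tip at (267, 206.6), rim centre at (266.9, 218.3)). I'm starting the strokes.

```bash
python3 - <<'E'
from h import *
x,y=CUP[0]+.0003,CUP[1]+.0015
ctrl.move_l([x,y,.222],vel=.1)
for i in range(2):
    print(ctrl.move_l([x,y,.1365],vel=.08,contact_N=5)); ctrl.sleep(.25); st()
    ctrl.move_l([x,y,.182 if i==0 else .222],vel=.12); ctrl.sleep(.25); st()
ctrl.move_l([*BR,.222],vel=.25); ctrl.sleep(.3); st()
snap("back",[("scene",85,195,50,60),("scene",235,195,50,60)],8)
E
```

```text
False
t 10.3 tcp [0.6384 0.008  0.1368] F [-0.22  0.09 -0.58] w_mm 13.3
t 11.08 tcp [0.6379 0.008  0.1812] F [ 0.03  0.16 -0.36] w_mm 13.4
False
t 12.05 tcp [0.6385 0.008  0.137 ] F [-0.03  0.34 -0.1 ] w_mm 13.3
t 13.17 tcp [0.6381 0.008  0.2214] F [-0.01  0.06 -1.15] w_mm 13.5
t 14.93 tcp [ 0.4739 -0.2743  0.222 ] F [-0.34 -0.28 -1.67] w_mm 13.5
```

View pics/back.png

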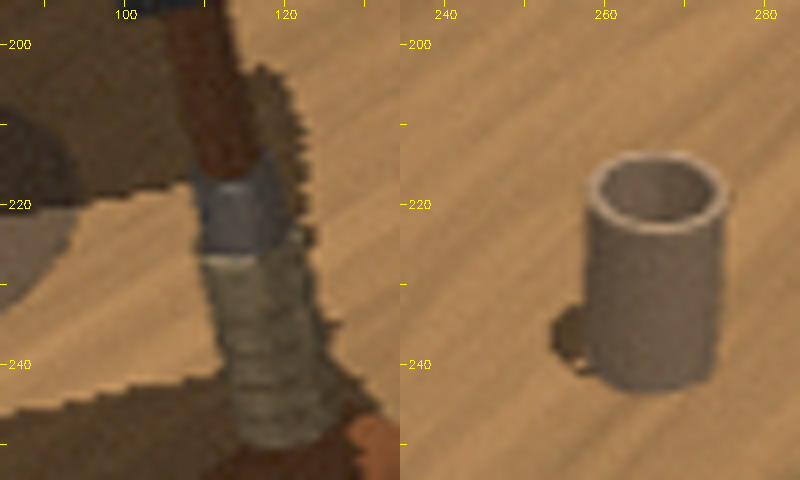

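```bash
python3 - <<'E'
from h import *
print(proj("scene",[*BR,.096]),proj("scene",[*BR,.106]),unproj("scene",120.1,247.6,.096))
print(ctrl.move_l([*BR,.147],vel=.08,contact_N=6)); ctrl.sleep(.2); st()
ctrl.command_gripper(1.0); ctrl.sleep(.3); st()
ctrl.move_l([*BR,.25],vel=.15); st()
ctrl.goto([0.52,0.05,.25],R(30))
ctrl.goto([0.48,0.25,.22],R(82.7)); st()
snap("rel",[("scene",88,195,60,75),("top",340,180,40,75)],8)
E
```

```text
[121.68357317 245.9371146 ] [120.76995028 241.96553072] [ 0.47511087 -0.27963601  0.096     ]
False
t 16.26 tcp [ 0.4739 -0.2748  0.1474] F [-0.02  0.04  0.01] w_mm 13.9
t 17.79 tcp [ 0.4737 -0.2747  0.147 ] F [0.46 0.01 0.48] w_mm 91.2
t 18.62 tcp [ 0.4733 -0.2744  0.2492] F [0.31 0.06 0.15] w_mm 91.1
t 20.7 tcp [0.4807 0.2489 0.2201] F [ 0.6  -0.99 -0.34] w_mm 90.9
```

View pics/rel.png

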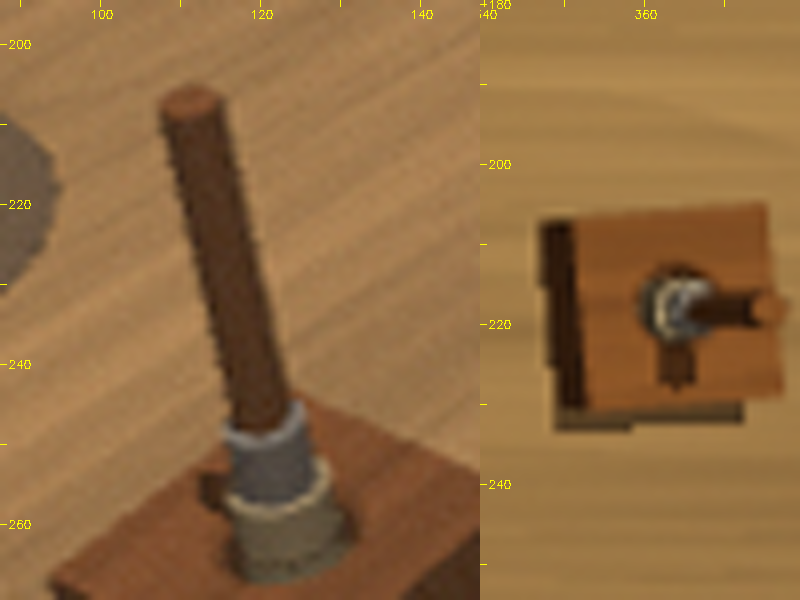

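```bash
python3 - <<'E'
from h import *
G=(0.5205,0.3185)
ctrl.goto([*G,.12],R(82.7)); st()
print(ctrl.move_l([*G,.015],vel=.08,contact_N=8)); st()
ctrl.command_gripper(.577); ctrl.sleep(.3); st()
ctrl.move_l([*G,.12],vel=.08); ctrl.sleep(.2); st()
C=(.638-.119,.0065+.01525)
ctrl.move_l([*C,.12],vel=.12); ctrl.sleep(.4); st()
snap("tong",[("scene",220,160,80,100),("top",255,130,48,100)],6)
E
```

```text
t 21.38 tcp [0.5206 0.3176 0.1205] F [ 0.95 -0.06  0.26] w_mm 91.1
False
t 22.83 tcp [0.5208 0.3187 0.0155] F [-0.95 -0.25  0.56] w_mm 91.1
t 23.88 tcp [0.5206 0.3186 0.0151] F [0.41 0.85 1.54] w_mm 52.8
t 25.54 tcp [0.5204 0.3184 0.1197] F [-0.46  0.84 -1.82] w_mm 52.7
t 28.57 tcp [0.519  0.0218 0.12  ] F [-0.16 -0.23 -0.66] w_mm 52.3
```

View pics/tong.png

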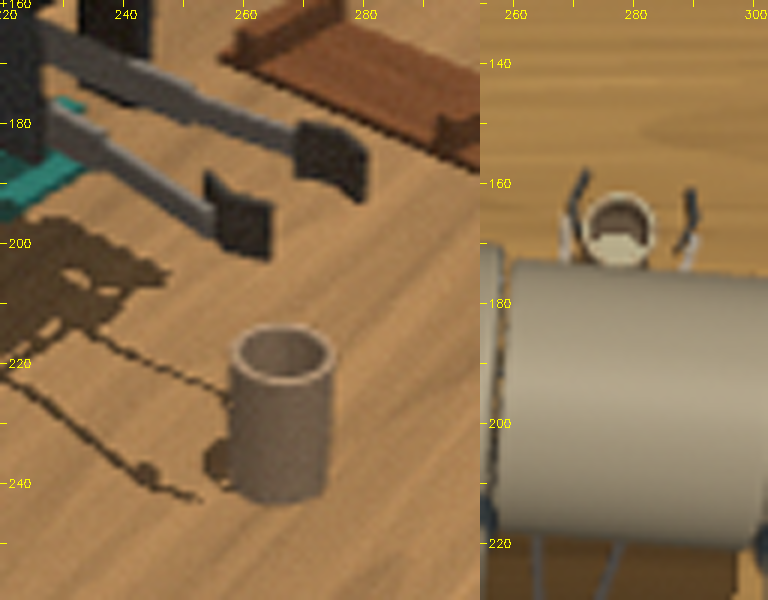

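```bash
python3 - <<'E'
from h import *
for a in [("top",280.25,164.8,.154),("top",277.7,167.8,.062),("scene",267.2,191,.142),("scene",266.7,218.3,.062)]: print(a[0],np.round(unproj(*a),4))
C=ctrl.current_tool_pos();d=np.array([.992,-.127,0])*.12;J=C+d
for u in ((.155,"jaw top"),(.142,"mid")): print(proj("top",[J[0],J[1],u[0]]),proj("scene",[J[0],J[1],u[0]]))
E
```

```text
top [0.6355 0.005  0.154 ]
top [0.6379 0.0084 0.062 ]
scene [ 0.6402 -0.0034  0.142 ]
scene [0.6382 0.0038 0.062 ]
[279.78471565 163.91086592] [268.89821064 183.80343477]
[279.55934248 164.48534447] [268.65519659 188.79473617]
```

From the top view the jaws (mid at (280, 165)) straddle the cup (277.7, 167.8). They sit about 4 mm to the −y side and droop slightly. I'll correct that, lower, squeeze and lift a little.

```bash
python3 - <<'E'
from h import *
C=(.5195,.0257)
ctrl.move_l([*C,.12],vel=.05)
print(ctrl.move_l([*C,.016],vel=.06,contact_N=5)); st()
ctrl.command_gripper(0.0); ctrl.sleep(.6); st()
ctrl.move_l([*C,.046],vel=.04); ctrl.sleep(.3); st()
snap("lift",[("scene",220,160,80,100),("top",255,130,48,100)],6)
E
```

```text
False
t 30.8 tcp [0.5197 0.0257 0.0163] F [ 0.3  -0.04 -0.14] w_mm 52.6
t 31.7 tcp [0.5195 0.0257 0.016 ] F [ 0.12 -0.69 -0.78] w_mm 45.4
t 32.9 tcp [0.5194 0.0257 0.0458] F [ 1.04  0.53 -2.33] w_mm 45.5
```

View pics/lift.png

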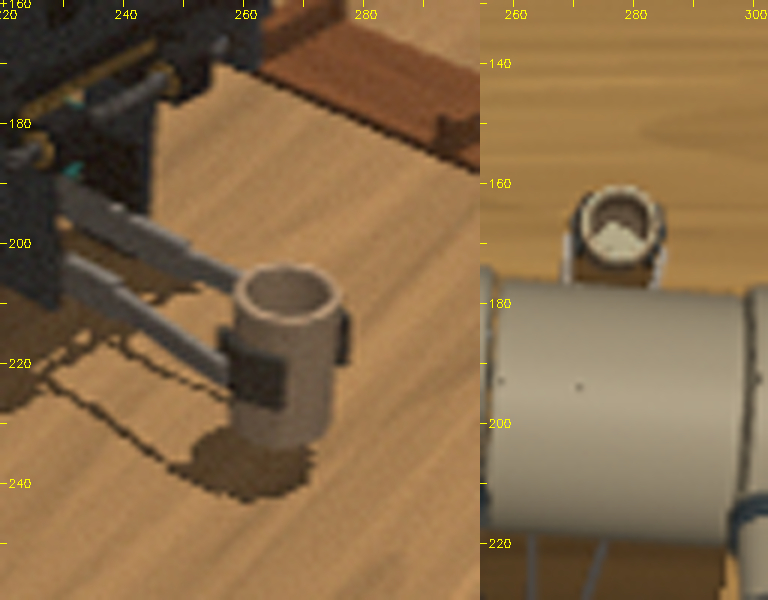

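The cup (rim at (266.6, 208)) is off the bench, nearly upright and clamped between both jaws. The gripper width of 45.4 mm matches the expected 45 mm. I'll lift it to about 13 cm.

```bash
python3 - <<'E'
from h import *
ctrl.move_l([.5195,.0257,.150],vel=.05); ctrl.sleep(1.0); st()
snap("fin",[("scene",220,130,80,110),("scene",90,190,50,110)],5)
ctrl.sleep(.5); st()
E
```

```text
t 36.23 tcp [0.5195 0.0257 0.15  ] F [ 0.45  0.04 -1.87] w_mm 45.4
t 36.78 tcp [0.5195 0.0257 0.15  ] F [-0.35  0.29 -1.13] w_mm 45.4
```

View pics/fin.png

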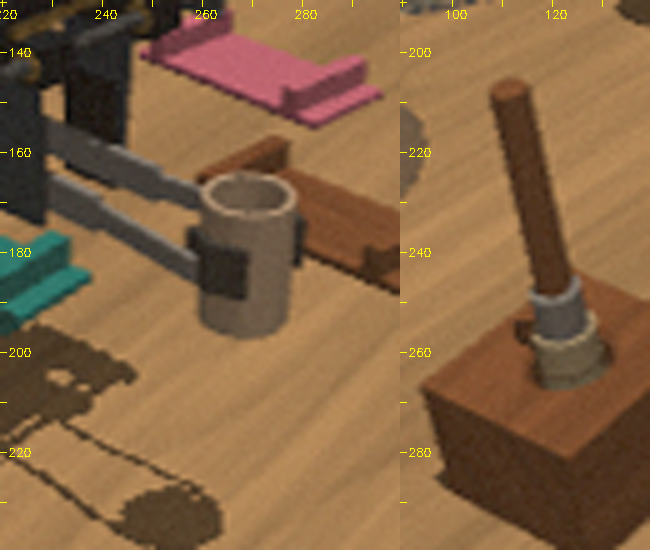

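```bash
python3 - <<'E'
from h import *
for z in (.152,.172,.192): print(z,proj("scene",[.638,.0065,z]))
if proj("scene",[.638,.0065,.162])[1]>169.5: ctrl.sign_off(); print("signed"); st()
E
```

```text
0.152 [268.81839625 184.95651785]
0.172 [269.1987561  177.13767641]
0.192 [269.58954224 169.10450747]
the job is handed in; nothing more can be done
signed
the job is handed in; nothing more can be done
```

The job is done and handed in at about 37 s of the 72 s allowed. I took the brush from its stand, made two strokes to the bottom of the cup and back up, and put the brush back. I then clamped the cup in the tongs and lifted it.

**Strokes:** At the bottom, the brush end was about 11 mm above the cup's underside (the limit is 19 mm). That figure comes from the arm position and where I gripped the brush. The first stroke rose to about 55 mm and the second to about 95 mm. No contact stop triggered, and the cup had not moved afterwards.

**Brush:** It stands upright in the hole, let go, and looks the same as at the start.

**Cup:** The last picture shows it upright between both jaws. Its rim is at about z = 0.19 m, so its underside is about 0.13 m above the bench. The gripper width held at 45.4 mm, against the 45 mm expected.

**Disagreements:**
- The two cameras differed by about 4–5 mm in y. I averaged them and corrected by relative views.
- Before clamping, the jaws drooped about 5 mm and sat about 4 mm to one side. I corrected the sideways offset and allowed for the droop.

**Not measured:** I did not re-measure the bowl and the vase at the end. No move went near them, and no unexpected contact force appeared in the readings I took.

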